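Turn the pin's ground flat up for the microscope

ROBOT

A 6-joint arm with a two-finger parallel gripper is mounted at the origin on the work surface. World frame = base frame: x ahead of the robot, y to its left, z up, the work surface at z = 0. Lengths are in m, angles in rad, forces in N, time in s.
With the tool pointing down it reaches from about 0.325 to 0.9 m from the base axis. Payload 3.5 kg.
Tool frame: the origin (TCP) lies on the centre line of the jaws, within the pads' length; the fingertips stand 14 mm ahead of it and the grasp point (between the pads) lies 5 mm behind it (finger_overhang is the z of the fingertips in the tool frame, in m); z points along the fingers, x is the direction in which the jaws open and shut, and the axes are right-handed (so a half turn about z gives the same grasp; the last joint's range is limited). The gripper opens to 85 mm and grips with 20 to 120 N. Pads are 22 mm wide; open, the fingers measure 114 mm over their backs; the gripper's body (76 mm by 85 mm) begins 54 mm behind the grasp point. The pads swing forward as they close: fully open they stand 13 mm farther back than shut.
Start: joints at [1.127, 0.276, -0.026, 1.268, 0, 1.467], TCP at [0.209, 0.589, 0.245] pointing down, gripper open.
Joint ranges: [-3.12, 3.12], [-0.85, 1.88], [-1.08, 1.24], [-1.95, 2.15], [-1.57, 1.53], [-3.14, 3.14]. Speed limits (rad/s): [2.57, 2.57, 3.14, 3.14, 3.14, 3.14].

INTERFACE

Orientations are given as a rotation vector (axis times angle).
In Python, from workcell import read_state, read_camera, camera_params, finish_job, masks_of, pinpoint, finger_overhang gives the robot as it stands. The module is installed in compiled form; this text tells all that it offers.
- The arm moves only by the tool send_rows, never from a script. Its argument "targets" is text: rows parted by semicolons, each of 4 numbers parted by spaces: the shift along the world's x, y, z in m, then the turn about the world's z in degrees. In form: dx dy dz turn; .... A call has 1 to 10 rows; each row is the pose to reach, as a shift and turn from the pose measured when the call began; what a row does not reach only later rows make up. A row lasts 1/10 s, in which the tool goes at most 50 mm and 8.59 degrees, less where a joint would pass 70% of its speed; a pose out of reach is approached as far as the arm can. A call with a gripper value outside its range is refused whole. "gripper" is the finger opening in m, from 0 to 0.0854, set as the call begins (left out, the last holds). The fingers move at their own pace and stop on an object; the grip force is fixed at half the most. Time passes only in rows, so rows that repeat a pose let the fingers close. It gives the time, the measured TCP pose, the force and the opening at its end, in the units of the state.
- read_state(): the state, without advancing time (a new reading comes with each control period).
- read_camera(name): name is "scene" or "top" or "wrist"; returns the picture (480x640x3 uint8, red, green, blue); there is no depth.
- camera_params(name): a dict with "camera_matrix" (3x3 intrinsics, pixels), "k1" (the pictures are not rectified: a ray, as slopes to the right and down, at radius r is drawn at 1 + k1 r^2 times it, then the intrinsics apply), "cam_to_world" (4x4, takes a point from camera to world coordinates); the wrist camera has in their place "T_tool_cam" (4x4, takes a point from camera to tool coordinates, whose origin is the TCP and whose axes are the tool frame's). Camera axes: x right, y down, z forward; pixel columns grow to the right and rows downward; lengths in m; the calibration is good to about 2 mm. A picture is of the moment at which its call begins: read the wrist's pose just before it. camera_params takes no time and is no camera call.
- finish_job(): hands the job in, once; it reports no verdict.
Trained networks look in the newest picture that a camera, given by its name, has taken for a name from the list of things; names that differ only in an ending like _2 or _b are one class to them, and where a whole thing is asked for, a point or a joint stands for the part that bears it (a point fixed in the world has none). Each returns a list of dicts, best first, with "confidence" (0 to 1); they miss things now and then, are a little off and sometimes report something else, mostly with a low value. They report only what shows in the picture. A call takes as long as a camera call.
- masks_of(camera, name): "mask" (480x640 bool, what is visible of it) and "xy" ([column, row] in pixels, amid what is visible of it).
- pinpoint(camera, name): "xy" ([column, row] in pixels: a listed point, or the origin of a listed thing).
The state is a dict: "time": time; "joints": joint angles; "qd": joint speeds; "effort": joint torques, N m; "eef_pos": TCP position; "ee_rot": TCP orientation; "wrist_force": force on the tool from outside, world axes, zero at the start; "ft_torque": the same for the moment, N m; "grip_width": opening from 0.0 (shut) to 1.0 (fully open).
Only numpy, scipy, OpenCV 4.12 (cv2) and the standard library are available. Lean on these libraries where they do the work, as an engineer would, in place of code of your own. Each camera call takes 0.05 s, during which the arm holds its last target.

TASK

Three steel pins sit in lever-turned specimen holders on this toolmark bench, and the one with the broad ground flat is next under the comparison microscope. Turn that pin by its lever until its flat faces straight up, then let go. Leave the pin with the narrow keyway and the plain round pin as they are.

Things in the scene. Friction and masses are not known exactly. Their poses are not given: they have to be found in the camera images.
- flat_pin_axis (a point): Round steel pin, 30 mm diameter, with ONE BROAD FLAT (24 mm wide, fine scratches) along it, level between two posts 82 mm high on a fixed black base 90x135 mm. Point: on its axis, 62 mm above the bench, at the lever, 80 mm from mid-pin. y along the pin towards the lever; z = outward normal of the flat (up when done). Starts 40 to 65 deg from up, z leaning away from the robot; no stop at the goal.
- flat_pin_knob (a point): Knob of that pin's lever, its centre: black cylinder 18 mm diameter, 20 mm long along the pin's axis; pinch its ends from above, 28 mm clear of the post. Axes as flat_pin_axis, turning with it. 80 mm from the axis; the 8 mm rod leans 0.45 rad (26 deg) from z towards -x, so with the flat up the knob is 134 mm high, robot side. Turns at about 1.5 N, range 86 deg either way, stays where left.
- keyed_pin_knob (a point): Leave alone. Lever knob centre of a like holder whose round pin has only a narrow KEYWAY slot, 7 mm wide and 5 mm deep, along it. Same sizes, lever and knob as the flat pin's. Axes turn with the pin: y along the pin, z out of the keyway.
- plain_pin_knob (a point): Leave alone. Lever knob centre of a like holder whose pin is PLAIN ROUND, with no flat and no slot. Same sizes, lever and knob as the flat pin's. Axes turn with the pin: y along the pin.

How it is judged:
By the outcome, as a careful person would: the job done as asked, in the order asked, and still so for the second after the job is handed in, with the robot touching nothing.
It also fails if it takes over 32 s, if anything falls off the work surface, if the arm or the gripper's body presses on something with over 40 N, if the wrist force passes 120 N, or if a joint passes its speed limit or range.

## Working session

There is one attempt and no reset: what is moved stays moved. The work goes in short steps, Python scripts to look and compute and a tool call to move; the robot and the scene stay as the last step left them, time stands still between calls to the robot, and variables do not carry over. Pictures are saved under pics/ and viewed, and the job is handed in when it is done.

Besides the shell and the picture viewer there is one more tool, called after ">>>" as name(argument=value, ...) on one line, values as JSON. send_rows: Moves the arm, as the interface text tells. Its arguments: {"type":"object","properties":{"targets":{"type":"string"},"gripper":{"type":"number"}},"required":["targets"]}

```bash
mkdir -p pics
cat > h.py <<'E'
import numpy as np,cv2
from workcell import *
def save(cam,n):
    im=read_camera(cam); cv2.imwrite(f'pics/{n}.png',im[:,:,::-1]); return im
E
python3 - <<'E'
from h import *
for c in ['scene','top']:
    save(c,c+'0')
    for n in ['flat_pin_axis','flat_pin_knob','keyed_pin_knob','plain_pin_knob']:
        print(c,n,[(np.round(d['xy'],1),round(d['confidence'],2)) for d in pinpoint(c,n)])
    p=camera_params(c);print(p)
s=read_state();print(s)
E
```

```text
scene flat_pin_axis [(array([227.8, 357. ]), 0.89)]
scene flat_pin_knob [(array([236.8, 343.4]), 0.87)]
scene keyed_pin_knob [(array([419. , 178.6]), 0.66)]
scene plain_pin_knob [(array([326.8, 243.4]), 0.66)]
{'camera_matrix': array([[555.76966467,   0.        , 317.35628977],
       [  0.        , 555.76966467, 238.99119004],
       [  0.        ,   0.        ,   1.        ]]), 'k1': -0.13709414524124547, 'cam_to_world': array([[ 0.72346449,  0.44829418, -0.52500615,  1.06227598],
       [ 0.69031881, -0.47822747,  0.54291659, -0.5501458 ],
       [-0.00768601, -0.7552025 , -0.6554465 ,  0.84082049],
       [ 0.        ,  0.        ,  0.        ,  1.        ]])}
top flat_pin_axis [(array([451.3, 228.3]), 0.93)]
top flat_pin_knob [(array([459.8, 202.1]), 0.77)]
top keyed_pin_knob [(array([172.6, 224.8]), 0.72)]
top plain_pin_knob [(array([327.8, 233.3]), 0.94)]
{'camera_matrix': array([[618.75591692,   0.        , 321.153434  ],
       [  0.        , 618.75591692, 238.48679702],
       [  0.        ,   0.        ,   1.        ]]), 'k1': -0.21495652236986962, 'cam_to_world': array([[
[... 190 characters left out ...]
    ,  0.        ,  0.        ,  1.        ]])}
{'time': 0.5, 'joints': array([ 1.12660193e+00,  2.76447552e-01, -2.64377652e-02,  1.26802350e+00,
       -1.78255814e-05,  1.46738416e+00]), 'qd': array([-0.00076544, -0.00262123,  0.0014991 , -0.00084531, -0.0002161 ,
        0.00042972]), 'effort': array([-5.69033054e-04, -4.44990635e+01,  2.95207572e+01,  2.99418869e-03,
       -7.67409688e-05, -4.06952594e-06]), 'eef_pos': array([0.20889839, 0.58902335, 0.24526591]), 'ee_rot': array([ 2.56589900e+00,  1.81254600e+00, -1.40368541e-04]), 'wrist_force': array([-0.75506881,  0.6566252 , -0.27575414]), 'ft_torque': array([ 0.02769157,  0.02773969, -0.03290162]), 'grip_width': 1.001390142004424}
```

View pics/scene0.png

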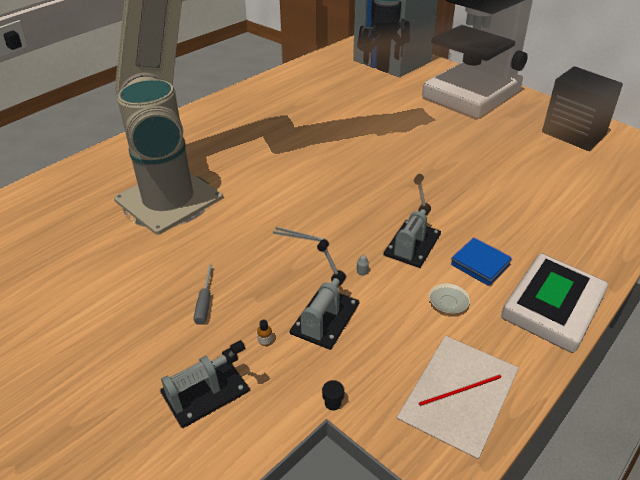

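View pics/top0.png

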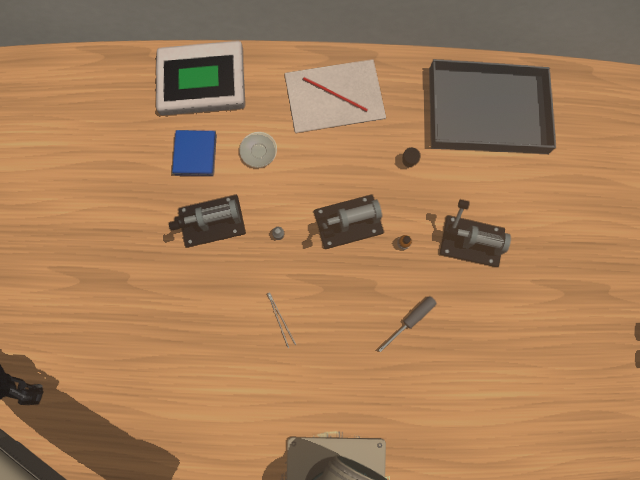

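```bash
cat >> h.py <<'E'
def ray(cam,xy,p=None):
    p=p or camera_params(cam)
    K=p['camera_matrix']; k1=p['k1']
    u=cv2.undistortPoints(np.array([[xy]],float),K,np.array([k1,0,0,0.]))[0,0]
    T=p['cam_to_world']; d=T[:3,:3]@np.array([u[0],u[1],1]); return T[:3,3],d/np.linalg.norm(d)
def tri(rs):
    A=sum(np.eye(3)-np.outer(d,d) for o,d in rs); b=sum((np.eye(3)-np.outer(d,d))@o for o,d in rs)
    x=np.linalg.solve(A,b); return x,[np.linalg.norm((np.eye(3)-np.outer(d,d))@(x-o)) for o,d in rs]
def proj(cam,P,p=None):
    p=p or camera_params(cam); T=np.linalg.inv(p['cam_to_world']); 
    return cv2.projectPoints(np.array(P,float).reshape(-1,1,3),cv2.Rodrigues(T[:3,:3])[0],T[:3,3],p['camera_matrix'],np.array([p['k1'],0,0,0.]))[0][:,0]
E
python3 - <<'E'
from h import *
R={'axis':((227.8,357),(451.3,228.3)),'flat':((236.8,343.4),(459.8,202.1)),'key':((419,178.6),(172.6,224.8)),'plain':((326.8,243.4),(327.8,233.3))}
for k,(a,b) in R.items(): print(k,tri([ray('scene',a),ray('top',b)]))
im=cv2.imread('pics/top0.png');cv2.imwrite('pics/topc.png',cv2.resize(im[130:330,380:580],None,fx=3,fy=3,interpolation=2))
im=cv2.imread('pics/scene0.png');cv2.imwrite('pics/scc.png',cv2.resize(im[260:460,140:340],None,fx=3,fy=3,interpolation=2))
E
```

```text
axis (array([ 0.54364452, -0.2345902 ,  0.06290441]), [np.float64(0.0037490473878798634), np.float64(0.0037490473878799752)])
flat (array([ 0.58262433, -0.23631963,  0.13634659]), [np.float64(0.0041503641928758205), np.float64(0.004150364192875783)])
key (array([0.52214385, 0.33585168, 0.13686112]), [np.float64(0.0006309340276352156), np.float64(0.0006309340276353335)])
plain (array([0.51716593, 0.03316014, 0.13587555]), [np.float64(0.004419815686007697), np.float64(0.004419815686007786)])
```

Run:
```python
import cv2,numpy as np
im=cv2.imread('pics/top0.png');a=[cv2.resize(im[180:270,x:x+90],(400,400),interpolation=2) for x in (160,300,435)]
cv2.imwrite('pics/tc.png',cv2.resize(np.hstack(a),(800,267)))
im=cv2.imread('pics/scene0.png');b=[cv2.resize(im[y:y+110,x:x+110],(400,400),interpolation=2) for x,y in ((370,165),(270,230),(150,325))]
cv2.imwrite('pics/tc.png',cv2.resize(np.vstack([np.hstack(a),np.hstack(b)]),(800,533)))
```

```text
(no output)
```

View pics/tc.png

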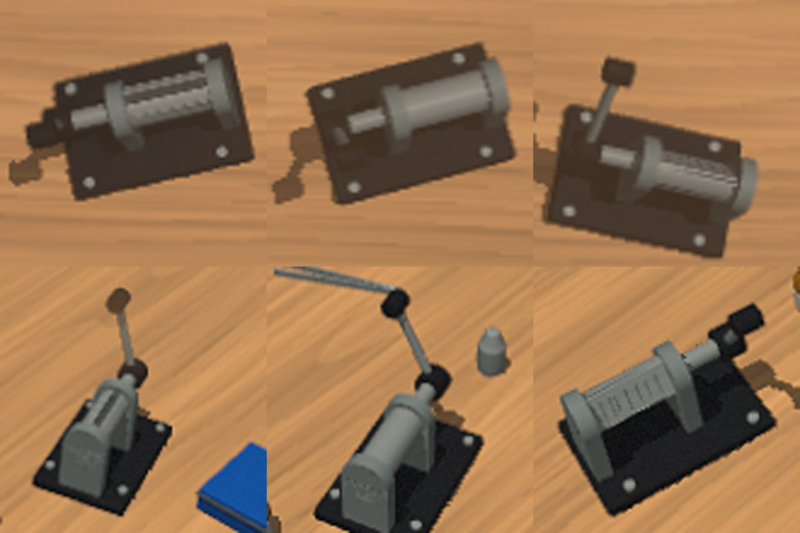

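Run:
```python
from h import *
from scipy.spatial.transform import Rotation as R
for c,xy in (('scene',(227.8,357)),('top',(451.3,228.3))):
    o,d=ray(c,xy); print(c,'axis@.062',o+d*(.062-o[2])/d[2])
im=read_camera('top')
for cam in ['top']:
    for m in masks_of(cam,'flat_pin_axis')[:1]:
        ma=m['mask']; print(ma.sum(),m['xy'])
        cv2.imwrite('pics/m.png',ma[180:280,420:530].astype(np.uint8)*255)
g=im[180:280,420:530].max(2); 
lab=((im.max(2)<75)).astype(np.uint8); lab[:, :430]=0;lab[:,520:]=0;lab[:208]=0;lab[280:]=0
n,l,st,ce=cv2.connectedComponentsWithStats(lab); k=1+np.argmax(st[1:,4]); print(st[k],ce[k])
cs,_=cv2.findContours((l==k).astype(np.uint8),0,2); r=cv2.minAreaRect(cs[0]); print(r)
P=[]
for q in cv2.boxPoints(r):
    o,d=ray('top',q); w=o+d*(.008-o[2])/d[2]; P.append(w); 
P=np.array(P);print(P.round(4),P.mean(0)); print(np.linalg.norm(np.diff(P,axis=0),axis=1),np.degrees([np.arctan2(*(P[i+1]-P[i])[[1,0]]) for i in range(3)]))
s=read_state();print(R.from_rotvec(s['ee_rot']).as_matrix().round(3)); print(camera_params('wrist'),finger_overhang)
v=im.copy(); cv2.drawContours(v,[cv2.boxPoints(r).astype(int)],0,(255,0,0),1); cv2.imwrite('pics/box.png',cv2.resize(v[180:280,420:530,::-1],None,fx=5,fy=5))
```

```text
scene axis@.062 [ 0.54067247 -0.23715244  0.062     ]
top axis@.062 [ 0.5459712  -0.23171162  0.062     ]
788 [468.6, 233.2]
[ 440  216   65   51 1666] [469.08703481 243.06362545]
((473.064697265625, 241.45880126953125), (63.018306732177734, 39.2644157409668), 12.528807640075684)
[[ 0.4994 -0.214   0.008 ]
 [ 0.5853 -0.2339  0.008 ]
 [ 0.5588 -0.3739  0.008 ]
 [ 0.4725 -0.352   0.008 ]] [ 0.52902002 -0.29341815  0.008     ]
[0.08815182 0.1425044  0.089055  ] [ -13.05161574 -100.72139792  165.76108817]
[[ 0.334  0.943  0.   ]
 [ 0.943 -0.334  0.   ]
 [ 0.     0.    -1.   ]]
{'camera_matrix': array([[412.08771016,   0.        , 316.79265961],
       [  0.        , 412.08771016, 245.08892566],
       [  0.        ,   0.        ,   1.        ]]), 'k1': -0.06780373228026426, 'T_tool_cam': array([[ 9.99999861e-01, -3.41730680e-04, -4.02328190e-04,
         4.35817807e-04],
       [ 4.42431415e-04,  9.58319813e-01,  2.85697288e-01,
        -7.36633119e-02],
       [ 2.87927547e-04, -2.85697426e-01,  9.58319831e-01,
        -1.28057682e-01],
       [ 0.00000000e+00,  0.00000000e+00,  0.00000000e+00,
         1.00000000e+00]])} 0.014
```

View pics/box.png

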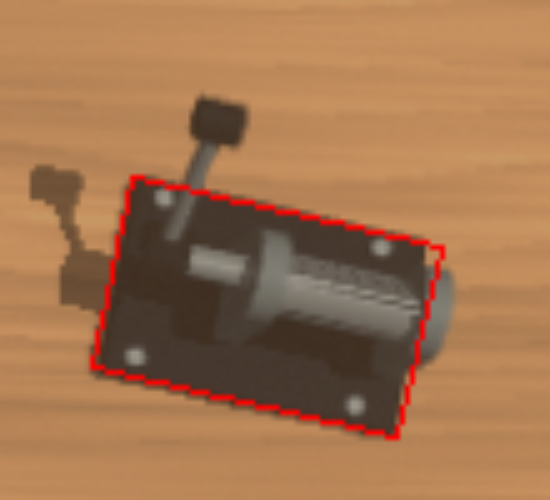

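>>> send_rows(targets="0.015 -0.04 0.03 0; 0.03 -0.09 0.055 0; 0.046 -0.135 0.055 1; 0.062 -0.18 0.055 2; 0.078 -0.225 0.055 3; 0.093 -0.27 0.055 4; 0.108 -0.315 0.055 5; 0.124 -0.36 0.055 6; 0.14 -0.405 0.055 7; 0.155 -0.45 0.055 7")

```text
time: 1.6
eef_pos: [0.3642, 0.1373, 0.3008]
ee_rot: [2.449, 1.966, 0.002]
wrist_force: [0.5, 0.7, 0.4]
grip_width: 1.0
```

Run:
```python
from h import *
P=[]
for q in [(452.6,219.4),(496,229.2),(447,251),(491,261)]:
    o,d=ray('top',q); P.append(o+d*(.01-o[2])/d[2])
P=np.array(P); print(P.round(4),P.mean(0)); a=P[0]-P[1];b=P[2]-P[3]; print(np.degrees(np.arctan2(a[1],a[0])),np.degrees(np.arctan2(b[1],b[0])))
c=P[0]-P[2];d=P[1]-P[3];print(np.degrees(np.arctan2(c[1],c[0])),np.degrees(np.arctan2(d[1],d[0])), np.linalg.norm(a),np.linalg.norm(c))
```

```text
[[ 0.5764 -0.2469  0.01  ]
 [ 0.5574 -0.3452  0.01  ]
 [ 0.5058 -0.2335  0.01  ]
 [ 0.4861 -0.3321  0.01  ]] [ 0.53142641 -0.28940462  0.01      ]
79.04883344967568 78.71046503708854
-10.745298694099413 -10.432635982596278 0.10018361372247604 0.0719283886943823
```

>>> send_rows(targets="0.015 -0.045 0 0; 0.031 -0.09 0 0; 0.046 -0.135 0 0; 0.062 -0.18 0 0; 0.078 -0.225 0 0; 0.093 -0.27 0 0.5; 0.108 -0.315 0 1; 0.124 -0.36 0 1.5; 0.136 -0.397 0 1.5; 0.136 -0.397 0 1.5", gripper=0.04)

```text
time: 2.6
eef_pos: [0.5016, -0.2643, 0.3002]
ee_rot: [2.426, 1.991, 0.002]
wrist_force: [-0.6, 1.2, 0.4]
grip_width: 0.471
```

```bash
cat >> h.py <<'E'
from scipy.spatial.transform import Rotation as Rot
def wp():
    s=read_state(); p=dict(camera_params('wrist')); T=np.eye(4);T[:3,:3]=Rot.from_rotvec(s['ee_rot']).as_matrix();T[:3,3]=s['eef_pos']
    p['cam_to_world']=T@p['T_tool_cam']; return p
E
python3 - <<'E'
from h import *
import pickle
s=read_state();print(s['eef_pos'],s['qd'].round(3)); p=wp(); save('wrist','w1'); pickle.dump(p,open('w1.pkl','wb'))
for n in ['flat_pin_axis','flat_pin_knob']:
    L=pinpoint('wrist',n)
    for d in L: 
        o,dd=ray('wrist',d['xy'],p); print(n,np.round(d['xy'],1),d['confidence'],o+dd*(.062-o[2])/dd[2],o+dd*(.134-o[2])/dd[2])
E
```

```text
[ 0.50156688 -0.26432647  0.30020605] [ 0.049 -0.046 -0.056  0.056  0.032  0.026]
flat_pin_axis [362.9 239.4] 0.81 [ 0.54012672 -0.22831156  0.062     ] [ 0.51829969 -0.2324358   0.134     ]
flat_pin_knob [366.5 312.3] 0.88 [ 0.61403697 -0.2369153   0.062     ] [ 0.57767251 -0.23934728  0.134     ]
```

View pics/w1.png

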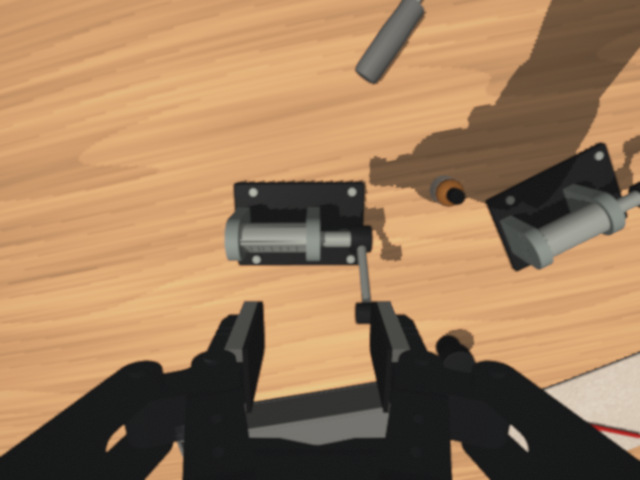

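```bash
cat > fit.py <<'E'
from h import *
import pickle
from scipy.optimize import least_squares
def model(v,yaw):
    x,y,t=v[:3]; u=np.array([np.cos(yaw),np.sin(yaw),0]); f=np.array([np.sin(yaw),-np.cos(yaw),0]) # f away from robot = +x model? 
    A=np.array([x,y,.062]); K=A+.08*(np.sin(t)*f+np.cos(t)*np.array([0,0,1]));return A,K
E
python3 - <<'E'
from fit import *
p=pickle.load(open('w1.pkl','rb'))
P={'scene':camera_params('scene'),'top':camera_params('top'),'wrist':p}
M=[('scene',0,(227.8,357)),('scene',1,(236.8,343.4)),('top',0,(451.3,228.3)),('top',1,(459.8,202.1)),('wrist',0,(362.9,239.4)),('wrist',1,(366.5,312.3))]
yaw=np.radians(79)
def res(v,M):
    a=model(v,yaw); return np.concatenate([(proj(c,a[i],P[c])[0]-q)*({'scene':1.6,'top':2.1,'wrist':.9}[c]) for c,i,q in M])
for S in (M,[m for m in M if m[0]!='scene'],M[4:],M[:4]):
    r=least_squares(res,[.54,-.23,.5],args=(S,),loss='soft_l1',f_scale=2)
    A,K=model(r.x,yaw);print(A.round(4),K.round(4),np.degrees(r.x[2]),np.degrees(r.x[2])+25.8,r.fun.round(1) )
E
```

```text
[ 0.5431 -0.2312  0.062 ] [ 0.5792 -0.2382  0.1331] 27.322010718837294 53.122010718837295 [ 5.6 -1.9  0.8  0.8 -0.4  2.8  4.7  7.  -2.3  3.3  1.4  0.8]
[ 0.5416 -0.2294  0.062 ] [ 0.5855 -0.2379  0.1283] 34.01894424303298 59.81894424303299 [-2.2  4.2  3.1  1.6 -0.8  1.5  2.2  4.7]
[ 0.5395 -0.2302  0.062 ] [ 0.5798 -0.238   0.1307] 30.824336398307764 56.62433639830776 [-1.9 -0.2  1.5  0.2]
[ 0.5457 -0.2316  0.062 ] [ 0.5804 -0.2384  0.1338] 26.22227069462685 52.022270694626854 [ 6.9 -0.4  1.4  1.1 -0.1  0.3  5.   5.6]
```

>>> send_rows(targets="0.03 0.01 -0.03 0; 0.06 0.02 -0.06 0; 0.078 0.026 -0.09 0; 0.078 0.026 -0.1 0; 0.078 0.026 -0.1 0; 0.078 0.026 -0.1 0")

```text
time: 3.35
eef_pos: [0.5774, -0.233, 0.2018]
ee_rot: [2.424, 1.998, 0.002]
wrist_force: [-0.3, -0.2, 0.4]
grip_width: 0.47
```

Run:
```python
from h import *
import pickle
s=read_state();print(s['eef_pos'],s['qd'].round(3)); p=wp(); save('wrist','w2'); pickle.dump(p,open('w2.pkl','wb'))
for n in ['flat_pin_axis','flat_pin_knob']:
    L=pinpoint('wrist',n)
    for d in L: 
        o,dd=ray('wrist',d['xy'],p); print(n,np.round(d['xy'],1),d['confidence'],o+dd*(.062-o[2])/dd[2],o+dd*(.132-o[2])/dd[2])
```

```text
[ 0.57743514 -0.23304769  0.20184746] [-0.011 -0.014  0.026 -0.004  0.001 -0.001]
flat_pin_axis [307.4 180.8] 0.61 [ 0.53995038 -0.23135765  0.062     ] [ 0.5308428  -0.22802397  0.132     ]
flat_pin_knob [306.1 278.7] 0.61 [ 0.60641863 -0.2456564   0.062     ] [ 0.57993772 -0.23858534  0.132     ]
```

View pics/w2.png

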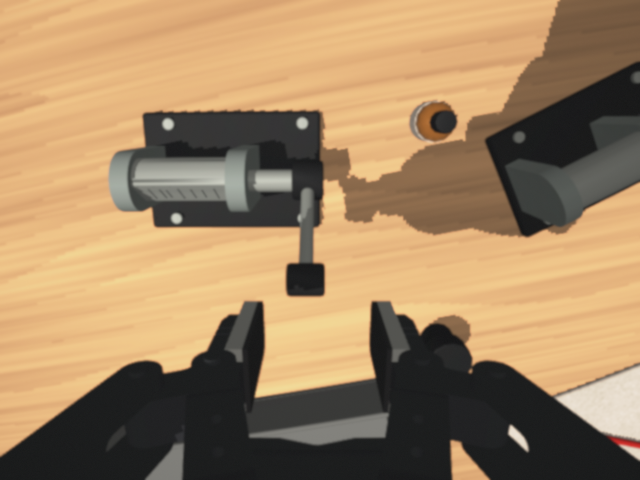

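Run:
```python
from fit import *
P={'scene':camera_params('scene'),'top':camera_params('top'),'w1':pickle.load(open('w1.pkl','rb')),'w2':pickle.load(open('w2.pkl','rb'))}
M=[('scene',0,(227.8,357)),('scene',1,(236.8,343.4)),('top',0,(451.3,228.3)),('top',1,(459.8,202.1)),('w1',0,(362.9,239.4)),('w1',1,(366.5,312.3)),('w2',0,(307.4,180.8)),('w2',1,(306.1,278.7))]
yaw=np.radians(79)
def res(v,M):
    a=model(v,yaw); return np.concatenate([(proj(c,a[i],P[c])[0]-q)*({'scene':1.6,'top':2.1,'w1':.9,'w2':.65}[c]) for c,i,q in M])
for S in (M,M[4:],M[:4]):
    r=least_squares(res,[.54,-.23,.5],args=(S,),loss='soft_l1',f_scale=2)
    A,K=model(r.x,yaw);print(A.round(4),K.round(4),np.degrees(r.x[2]),np.degrees(r.x[2])+25.8,r.fun.round(1) )
```

```text
[ 0.5414 -0.2311  0.062 ] [ 0.5794 -0.2385  0.132 ] 28.947082977922605 54.7470829779226 [ 4.7 -2.8  0.9  1.8 -0.5  4.4  4.8  6.9 -2.5  1.7  1.   0.6  0.5  1.4
 -0.  -0.6]
[ 0.5398 -0.2308  0.062 ] [ 0.5801 -0.2386  0.1306] 30.93218225933625 56.732182259336255 [-2.4  0.1  0.8  0.6  0.6 -0.3  0.1 -0.4]
[ 0.5457 -0.2316  0.062 ] [ 0.5804 -0.2384  0.1338] 26.22227069462685 52.022270694626854 [ 6.9 -0.4  1.4  1.1 -0.1  0.3  5.   5.6]
```

>>> send_rows(targets="0.002 -0.005 0 0; 0.003 -0.006 -0.025 0; 0.003 -0.006 -0.05 0; 0.003 -0.006 -0.07 0; 0.003 -0.006 -0.075 0; 0.003 -0.006 -0.075 0; 0.003 -0.006 -0.075 0")

```text
time: 4.2
eef_pos: [0.5821, -0.2408, 0.1294]
ee_rot: [2.421, 1.994, 0.006]
wrist_force: [0.6, -0.0, -0.0]
grip_width: 0.468
```

Run:
```python
from h import *
s=read_state();print(s['eef_pos'],s['wrist_force']); p=wp(); save('wrist','w3'); save('scene','s3')
```

```text
[ 0.58213378 -0.24082413  0.12935785] [ 0.57367929 -0.00389554 -0.00491016]
```

View pics/w3.png

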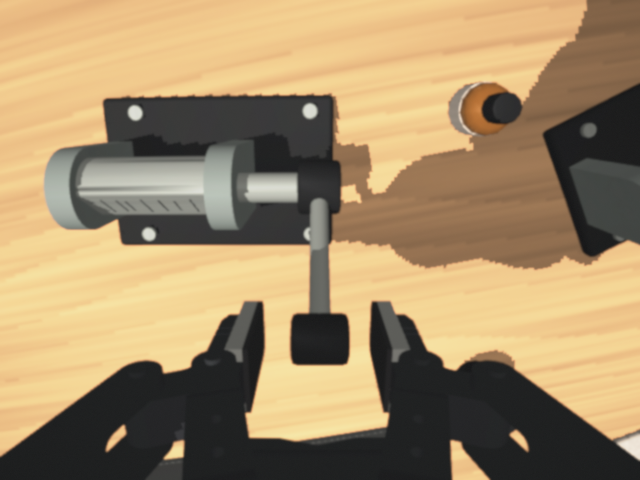

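>>> send_rows(targets="-0.003 0.001 -0.003 0; -0.003 0.001 -0.003 0; -0.003 0.001 -0.003 0; -0.003 0.001 -0.003 0; -0.003 0.001 -0.003 0; -0.003 0.001 -0.003 0; -0.003 0.001 -0.003 0", gripper=0.01)

```text
time: 5.0
eef_pos: [0.5803, -0.2396, 0.1276]
ee_rot: [2.419, 1.993, 0.009]
wrist_force: [1.9, 2.6, 5.8]
grip_width: 0.219
```

Run:
```python
from h import *
s=read_state();print(s['eef_pos'],s['wrist_force'],s['grip_width']); p=wp(); save('wrist','w4')
for n in ['flat_pin_axis','flat_pin_knob']:
    for c,q in (('wrist',p),):
      for d in pinpoint(c,n): 
        o,dd=ray(c,d['xy'],q); print(n,np.round(d['xy'],1),d['confidence'],o+dd*(.062-o[2])/dd[2],o+dd*(.132-o[2])/dd[2])
```

```text
[ 0.58027079 -0.23959547  0.12759409] [1.93596862 2.61263223 5.77857866] 0.2189908792855533
flat_pin_axis [315.7 192.6] 0.67 [ 0.53977131 -0.2317226   0.062     ] [ 0.52789555 -0.22921163  0.132     ]
flat_pin_knob [319.1 343.9] 0.95 [ 0.61945752 -0.24551799  0.062     ] [ 0.57868061 -0.23800361  0.132     ]
```

View pics/w4.png

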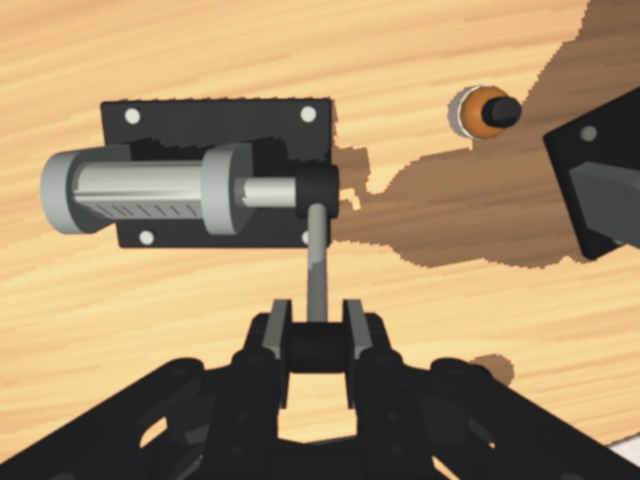

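>>> send_rows(targets="-0.004 0.0008 0.002 0; -0.008 0.0015 0.004 0; -0.017 0.0033 0.0073 0; -0.0264 0.0051 0.0094 0; -0.036 0.007 0.0104 0; -0.0456 0.0089 0.0101 0; -0.055 0.0107 0.0087 0; -0.055 0.0107 0.0087 0; -0.055 0.0107 0.0087 0")

```text
time: 6.05
eef_pos: [0.5274, -0.2293, 0.1379]
ee_rot: [2.416, 1.991, 0.015]
wrist_force: [3.8, 2.0, 5.7]
grip_width: 0.217
```

Run:
```python
from h import *
s=read_state();print(s['eef_pos'],s['wrist_force'],s['grip_width']); p=wp(); save('wrist','w5')
for n in ['flat_pin_axis','flat_pin_knob']:
    for c,q in (('wrist',p),):
      for d in pinpoint(c,n): 
        o,dd=ray(c,d['xy'],q); print(n,np.round(d['xy'],1),d['confidence'],o+dd*(.062-o[2])/dd[2],o+dd*(.14-o[2])/dd[2])
```

```text
[ 0.527437   -0.22929244  0.13791108] [3.7748088  2.03129503 5.69013387] 0.21707573477479913
flat_pin_axis [317.1 285.6] 0.58 [ 0.53825122 -0.23072455  0.062     ] [ 0.50564714 -0.22445634  0.14      ]
flat_pin_knob [316.2 365.5] 0.88 [ 0.58679215 -0.24070292  0.062     ] [ 0.5355262  -0.23059846  0.14      ]
```

View pics/w5.png

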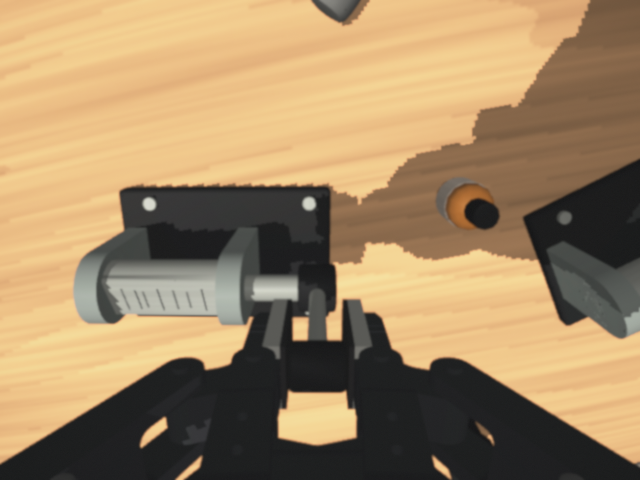

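```bash
cat >> fit.py <<'E'
def tsolve(p,xy,A=(0.5400,-0.2312),cam='wrist'):
    yaw=np.radians(79)
    r=least_squares(lambda t:proj(cam,model((A[0],A[1],t[0]),yaw)[1],p)[0]-xy,[0.]); return np.degrees(r.x[0]),r.fun.round(1),model((A[0],A[1],r.x[0]),yaw)[1].round(4)
E
python3 - <<'E'
from fit import *
p=wp(); print(tsolve(p,(316.2,365.5)))
read_camera('scene');c=camera_params('scene')
for d in pinpoint('scene','flat_pin_knob'): print(d,tsolve(c,d['xy'],(0.543,-.232),'scene'))
save('top','t5');c=camera_params('top')
for d in pinpoint('top','flat_pin_knob'): print(d,tsolve(c,d['xy'],(0.543,-.232),'top'))
E
```

```text
(np.float64(-4.063604081415902), array([ 0.7, -0. ]), array([ 0.5344, -0.2301,  0.1418]))
{'xy': [223.0, 325.7], 'confidence': 0.88} (np.float64(-2.8044117257422223), array([ 1.2, -0.9]), array([ 0.5392, -0.2313,  0.1419]))
{'xy': [459.3, 223.9], 'confidence': 0.4} (np.float64(-2.881064080050143), array([0.8, 0.1]), array([ 0.5391, -0.2312,  0.1419]))
{'xy': [451.8, 231.2], 'confidence': 0.16} (np.float64(-15.471480099936757), array([6.4, 1.5]), array([ 0.5221, -0.2279,  0.1391]))
```

>>> send_rows(targets="0 0 0 0; 0 0 0 0; 0 0 0 0; 0.007 -0.0014 0 0; 0.007 -0.0014 0 0; 0.007 -0.0014 0 0; 0.007 -0.0014 0 0", gripper=0.036)

```text
time: 7.1
eef_pos: [0.5344, -0.2307, 0.1378]
ee_rot: [2.416, 1.992, 0.014]
wrist_force: [-0.8, -0.5, -0.4]
grip_width: 0.419
```

Run:
```python
from fit import *
s=read_state();print(s['eef_pos'],s['wrist_force'],s['grip_width']); p=wp(); save('wrist','w6')
for n in ['flat_pin_axis','flat_pin_knob']:
      for d in pinpoint('wrist',n): 
        o,dd=ray('wrist',d['xy'],p); print(n,np.round(d['xy'],1),d['confidence'],o+dd*(.062-o[2])/dd[2],tsolve(p,d['xy']))
```

```text
[ 0.53439833 -0.23068493  0.13776841] [-0.78802289 -0.48763872 -0.44772433] 0.4187674363881542
flat_pin_axis [315.5 277.4] 0.57 [ 0.540306   -0.23202485  0.062     ] (np.float64(-21.563969404693825), array([ 1.5, -0. ]), array([ 0.5111, -0.2256,  0.1364]))
flat_pin_knob [314.9 347.7] 0.62 [ 0.58195666 -0.24053079  0.062     ] (np.float64(-4.144368287872709), array([ 2.2, -0. ]), array([ 0.5343, -0.2301,  0.1418]))
```

View pics/w6.png

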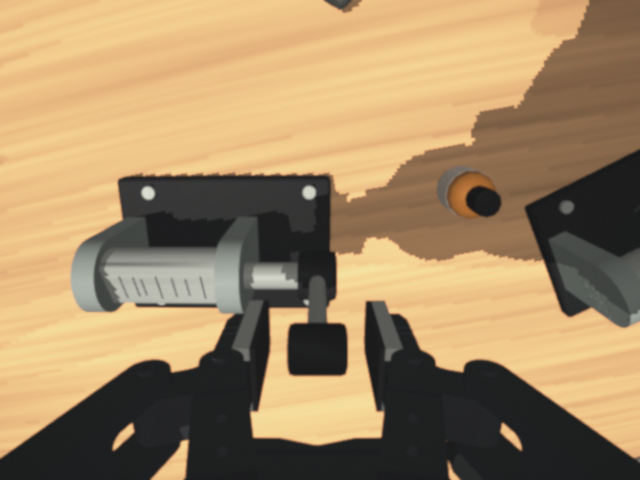

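>>> send_rows(targets="0 0 0 0; 0 0 0 0; 0 0 0 0; 0 0 0 0; -0.008 0.0016 -0.001 0; -0.015 0.0029 -0.0025 0; -0.0215 0.0042 -0.0046 0; -0.0287 0.0056 -0.0078 0; -0.0287 0.0056 -0.0078 0; -0.0287 0.0056 -0.0078 0", gripper=0.01)

```text
time: 8.25
eef_pos: [0.5093, -0.2257, 0.1325]
ee_rot: [2.41, 1.988, 0.024]
wrist_force: [5.1, 2.9, 6.3]
grip_width: 0.22
```

Run:
```python
from fit import *
s=read_state();print(s['eef_pos'],s['wrist_force'],s['grip_width']); p=wp(); save('wrist','w7')
for n in ['flat_pin_axis','flat_pin_knob']:
      for d in pinpoint('wrist',n): 
        o,dd=ray('wrist',d['xy'],p); print(n,np.round(d['xy'],1),d['confidence'],o+dd*(.062-o[2])/dd[2],tsolve(p,d['xy']))
```

```text
[ 0.50928602 -0.22574245  0.13254547] [5.1484372  2.86086388 6.25070583] 0.21951807691785616
flat_pin_axis [316.9 321.6] 0.94 [ 0.53905841 -0.23092388  0.062     ] (np.float64(-29.090103058813522), array([-0.,  0.]), array([ 0.5018, -0.2238,  0.1319]))
flat_pin_knob [317.8 354.7] 0.91 [ 0.55934343 -0.23435015  0.062     ] (np.float64(-21.032601669347233), array([-0.9, -0. ]), array([ 0.5118, -0.2257,  0.1367]))
```

View pics/w7.png

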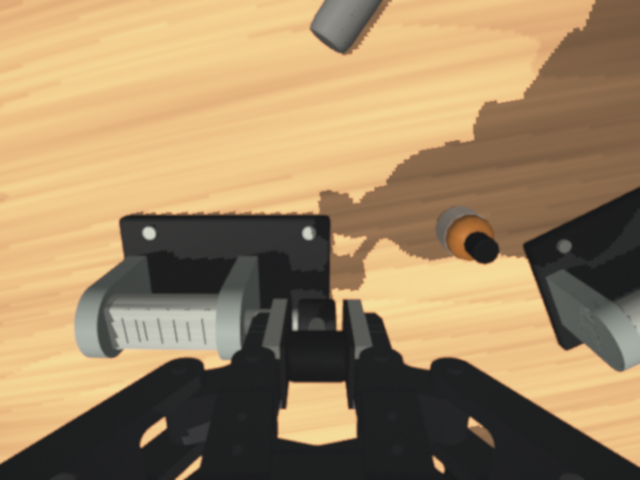

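>>> send_rows(targets="-0.004 0.0008 -0.0015 0; -0.0085 0.0016 -0.004 0; -0.0085 0.0016 -0.004 0; -0.0085 0.0016 -0.004 0; -0.0085 0.0016 -0.004 0")

```text
time: 8.9
eef_pos: [0.5044, -0.2248, 0.1304]
ee_rot: [2.405, 1.985, 0.033]
wrist_force: [5.6, 2.4, 1.9]
grip_width: 0.218
```

Run:
```python
from fit import *
s=read_state();print(s['eef_pos'],s['wrist_force'],s['grip_width']); p=wp(); save('wrist','w8')
for n in ['flat_pin_axis','flat_pin_knob']:
      for d in pinpoint('wrist',n): 
        o,dd=ray('wrist',d['xy'],p); print(n,np.round(d['xy'],1),d['confidence'],o+dd*(.062-o[2])/dd[2],tsolve(p,d['xy']))
```

```text
[ 0.50436144 -0.22478387  0.13041017] [5.60395555 2.42874936 1.94983537] 0.21841108607940068
flat_pin_axis [316.  329.8] 0.8 [ 0.53847163 -0.2312254   0.062     ] (np.float64(-30.989416989575602), array([ 0.9, -0. ]), array([ 0.4996, -0.2233,  0.1306]))
flat_pin_knob [317.6 355.5] 0.61 [ 0.55438891 -0.23342244  0.062     ] (np.float64(-24.759174690099883), array([-0.7, -0. ]), array([ 0.5071, -0.2248,  0.1346]))
```

>>> send_rows(targets="0 0 0 0; 0 0 0 0; 0 0 0 0; 0 0 0.03 0; 0 0 0.06 0; 0 0 0.09 0; 0.036 -0.006 0.09 0; 0.072 -0.013 0.09 0; 0.108 -0.02 0.09 0; 0.108 -0.02 0.09 0", gripper=0.036)

```text
time: 10.05
eef_pos: [0.6155, -0.2458, 0.2192]
ee_rot: [2.403, 1.985, 0.034]
wrist_force: [-1.4, 0.3, -0.7]
grip_width: 0.423
```

>>> send_rows(targets="0 0 0 0; 0 0 0 0")

```text
time: 10.25
eef_pos: [0.6143, -0.2455, 0.2182]
ee_rot: [2.405, 1.986, 0.032]
wrist_force: [0.4, 0.4, -0.4]
grip_width: 0.423
```

Run:
```python
from fit import *
s=read_state();print(s['eef_pos'],s['ee_rot'],s['qd'].round(3),s['time']); p=wp(); im=save('wrist','w9'); pickle.dump(p,open('w9.pkl','wb'))
for n in ['flat_pin_axis','flat_pin_knob']:
      for d in pinpoint('wrist',n): 
        o,dd=ray('wrist',d['xy'],p); print(n,np.round(d['xy'],1),d['confidence'],o+dd*(.062-o[2])/dd[2],tsolve(p,d['xy']))
for c in('scene','top'):
    save(c,c+'9');q=camera_params(c)
    for n in ['flat_pin_axis','flat_pin_knob']:
      for d in pinpoint(c,n)[:1]:
        o,dd=ray(c,d['xy'],q); print(c,n,np.round(d['xy'],1),d['confidence'],o+dd*(.062-o[2])/dd[2],tsolve(q,d['xy'],(.543,-.232),c))
```

```text
[ 0.61432065 -0.24545502  0.21821479] [2.40480812 1.98614791 0.03194891] [-0.003 -0.017 -0.011  0.004  0.001  0.001] 10.25
flat_pin_axis [315.5 115.5] 0.79 [ 0.54195266 -0.23165574  0.062     ] (np.float64(0.6647828183382954), array([-0.1, -0. ]), array([ 0.5409, -0.2314,  0.142 ]))
flat_pin_knob [315.9  40.4] 0.62 [ 0.49702162 -0.22269591  0.062     ] (np.float64(-24.320788211276934), array([-0.4, -0. ]), array([ 0.5077, -0.2249,  0.1349]))
scene flat_pin_axis [232.4 355.5] 0.76 [ 0.54396547 -0.22947758  0.062     ] (np.float64(36.59344597465824), array([ 8.3, -4.3]), array([ 0.5898, -0.2411,  0.1262]))
scene flat_pin_knob [215.8 317.6] 0.73 [ 0.4545632  -0.19462456  0.062     ] (np.float64(-24.24871934960597), array([ 0.7, -0.9]), array([ 0.5107, -0.2257,  0.1349]))
```

View pics/w9.png

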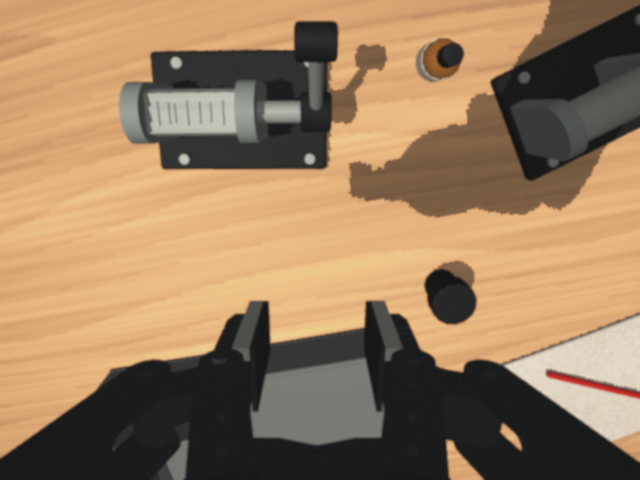

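Run:
```python
from fit import *
p=pickle.load(open('w9.pkl','rb'))
im=cv2.imread('pics/w9.png'); cv2.imwrite('pics/w9c.png',cv2.resize(im[10:180,110:350],None,fx=3.3,fy=3.3,interpolation=cv2.INTER_CUBIC))
f=np.array([np.sin(np.radians(79)),-np.cos(np.radians(79)),0])
for q,z in [((176,63),.009),((184,159),.009),((309.5,158.5),.009)]:
    o,d=ray('wrist',q,p); w=o+d*(z-o[2])/d[2]; print(w,w@f)
g=im[:,:,1].astype(int)
for x in (165,205,282): print(x,list(enumerate(g[75:155,x],75)) if 0 else ' '.join(map(str,g[75:150,x])))
A0=np.array([.54,-.231,.062]); 
for e in (0,):
  for off in (-.015,-.012,.012,.015):
    zz=.062 if abs(off)>.013 else .071
    w=A0+off*f-.06*np.array([np.cos(np.radians(79)),np.sin(np.radians(79)),0]);w[2]=zz; print(off,proj('wrist',w,p))
```

```text
[ 0.48367788 -0.32864602  0.009     ] 0.5374999687491789
[ 0.55507768 -0.34256388  0.009     ] 0.6102436118670713
[ 0.57440917 -0.24293931  0.009     ] 0.6102106622304276
165 49 50 50 50 51 50 50 51 53 56 59 59 63 71 86 98 110 137 165 183 188 188 189 192 194 194 192 190 187 186 186 186 185 186 187 190 192 193 193 192 192 193 194 195 194 193 192 193 194 194 194 193 192 191 189 186 183 171 143 113 91 74 62 60 59 58 54 53 52 51 52 51 53 53 52
205 50 49 50 50 51 50 51 50 50 49 47 44 47 70 95 111 130 160 184 192 193 192 193 196 196 195 193 192 190 190 190 191 190 192 193 196 197 197 196 196 195 196 197 198 196 194 194 195 195 196 195 195 194 193 191 188 182 166 134 105 83 64 53 51 52 50 50 50 50 51 51 51 51 52 51
282 49 48 48 44 38 33 30 30 30 29 29 30 30 30 29 29 29 29 29 29 29 27 29 30 41 69 101 122 135 145 154 160 165 170 175 180 182 180 175 169 164 159 155 149 141 130 112 87 58 37 27 27 27 28 28 27 27 28 29 34 42 47 48 49 48 48 49 48 48 48 48 48 49 48 48
-0.015 [[223.34677234  88.66928186]]
-0.012 [[220.55068457  92.99505756]]
0.012 [[222.83000777 132.01692513]]
0.015 [[226.01700382 135.90622485]]
```

View pics/w9c.png

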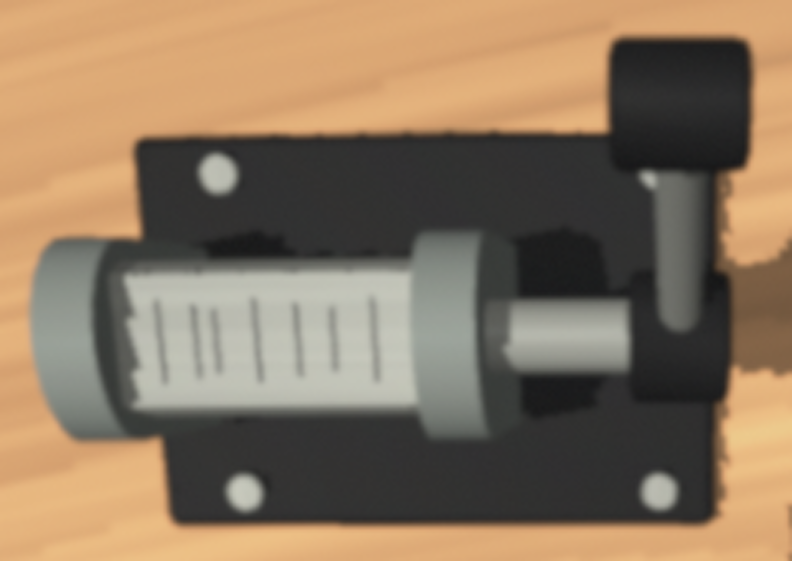

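>>> send_rows(targets="-0.04 0.008 0 0; -0.08 0.016 0 0; -0.107 0.0206 0 0; -0.107 0.0206 -0.01 0; -0.107 0.0206 -0.035 0; -0.107 0.0206 -0.06 0; -0.107 0.0206 -0.08 0; -0.107 0.0206 -0.089 0; -0.107 0.0206 -0.089 0; -0.107 0.0206 -0.089 0", gripper=0.036)

```text
time: 11.7
eef_pos: [0.5091, -0.2256, 0.131]
ee_rot: [2.402, 1.984, 0.035]
wrist_force: [-0.6, 0.1, -0.4]
grip_width: 0.418
```

>>> send_rows(targets="0 0 0 0; 0 0 0 0; 0 0 0 0; 0 0 0 0; 0 0 0 0", gripper=0.01)

```text
time: 12.2
eef_pos: [0.5101, -0.2259, 0.1325]
ee_rot: [2.4, 1.983, 0.037]
wrist_force: [0.0, 1.5, 5.4]
grip_width: 0.221
```

```bash
cat > g.py <<'E'
from fit import *
import sys
s=read_state();print(s['eef_pos'],s['wrist_force'],s['grip_width'],s['time']); p=wp(); save('wrist',sys.argv[1])
for n in ['flat_pin_axis','flat_pin_knob']:
      for d in pinpoint('wrist',n): 
        o,dd=ray('wrist',d['xy'],p); print(n,np.round(d['xy'],1),d['confidence'],o+dd*(.062-o[2])/dd[2],tsolve(p,d['xy']))
E
python3 g.py w10
```

```text
[ 0.51011991 -0.22587813  0.13246034] [0.0160865  1.52093791 5.43516621] 0.22138509335626294 12.2
flat_pin_knob [314.4 336.5] 0.78 [ 0.54976371 -0.23433832  0.062     ] (np.float64(-25.006597342329712), array([2.4, 0. ]), array([ 0.5068, -0.2247,  0.1345]))
```

View pics/w10.png

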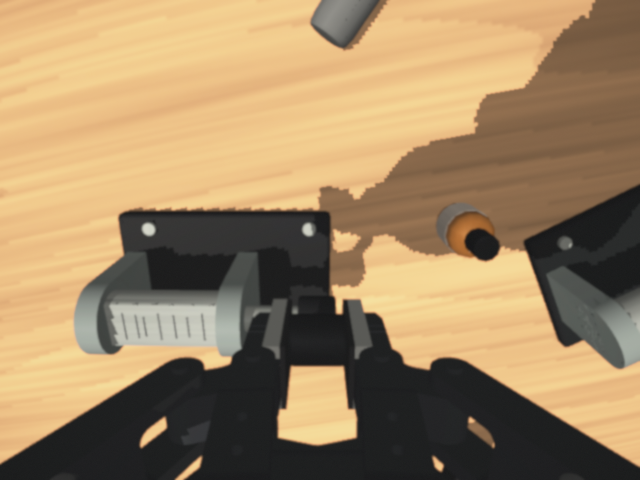

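>>> send_rows(targets="-0.002 0.0004 -0.0005 0; -0.004 0.0008 -0.0015 0; -0.004 0.0008 -0.0015 0; -0.004 0.0008 -0.0015 0")

```text
time: 12.75
eef_pos: [0.5082, -0.2255, 0.1317]
ee_rot: [2.397, 1.981, 0.042]
wrist_force: [4.9, 0.7, -0.4]
grip_width: 0.22
```

```bash
python3 g.py w11
```

```text
[ 0.50815289 -0.22551817  0.13165152] [ 4.90462761  0.68479017 -0.436557  ] 0.2204264267491468 12.75
flat_pin_axis [317.5 323.7] 0.64 [ 0.54033178 -0.23079814  0.062     ] (np.float64(-29.65887027698231), array([-0.6, -0. ]), array([ 0.5011, -0.2236,  0.1315]))
flat_pin_knob [316.6 336.6] 0.83 [ 0.54806354 -0.23277558  0.062     ] (np.float64(-26.52773506970767), array([0.3, 0. ]), array([ 0.5049, -0.2244,  0.1336]))
```

>>> send_rows(targets="0 0 0 0; 0 0 0 0; 0 0 0 0; 0 0 0.03 0; 0 0 0.06 0; 0 0 0.09 0; 0.036 -0.006 0.09 0; 0.072 -0.013 0.09 0; 0.105 -0.02 0.09 0; 0.105 -0.02 0.09 0", gripper=0.036)

```text
time: 13.9
eef_pos: [0.6162, -0.2466, 0.2209]
ee_rot: [2.395, 1.981, 0.043]
wrist_force: [-0.4, 0.4, -0.1]
grip_width: 0.419
```

>>> send_rows(targets="0 0 0 0; 0 0 0 0; 0 0 0 0")

```text
time: 14.2
eef_pos: [0.6151, -0.2463, 0.2208]
ee_rot: [2.396, 1.981, 0.042]
wrist_force: [-0.5, 0.6, 0.3]
grip_width: 0.422
```

```bash
python3 g.py w12
python3 - <<'E'
from fit import *
save('scene','s12'); q=camera_params('scene')
for d in pinpoint('scene','flat_pin_knob')[:1]: print(d,tsolve(q,d['xy'],(.543,-.232),'scene'))
im=cv2.imread('pics/w12.png'); cv2.imwrite('pics/w12c.png',cv2.resize(im[10:180,110:350],None,fx=3.3,fy=3.3,interpolation=cv2.INTER_CUBIC))
E
```

```text
[ 0.61507241 -0.2462892   0.22077317] [-0.51679141  0.56749796  0.25835345] 0.42150938707693064 14.2
flat_pin_axis [316.8 106.7] 0.56 [ 0.53913846 -0.23126846  0.062     ] (np.float64(-0.904205419676927), array([0.5, 0. ]), array([ 0.5388, -0.231 ,  0.142 ]))
flat_pin_knob [316.7  29.4] 0.87 [ 0.49309343 -0.22250663  0.062     ] (np.float64(-26.990288447857036), array([0.8, 0. ]), array([ 0.5044, -0.2243,  0.1333]))
{'xy': [215.0, 317.1], 'confidence': 0.82} (np.float64(-26.920728985097618), array([ 0.7, -1. ]), array([ 0.5074, -0.2251,  0.1333]))
```

View pics/w12c.png

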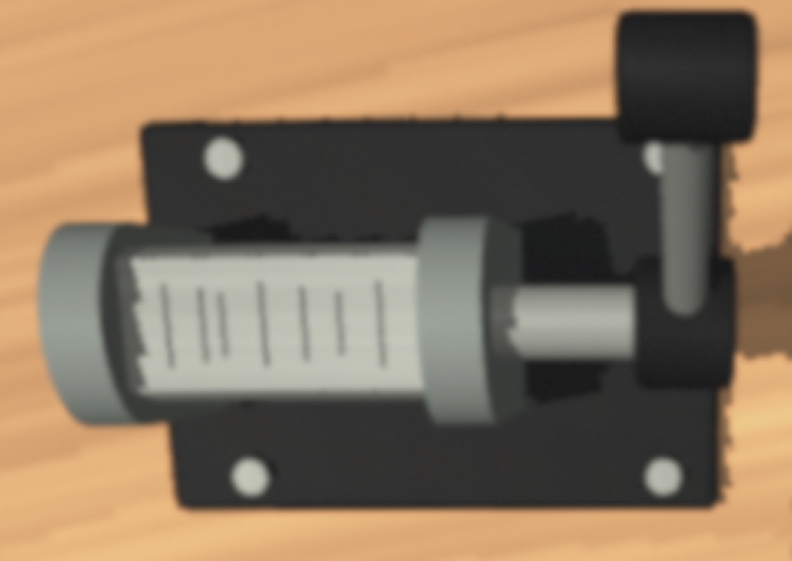

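View pics/s12.png

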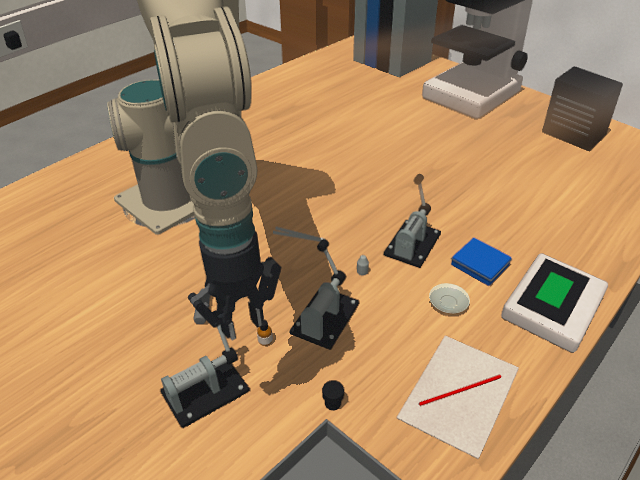

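```bash
python3 -c "
from workcell import *
print(finish_job())"
```

```text
the job is handed in; nothing more can be done
None
```

I turned the flat pin, in the holder on the robot's right, by its lever until its flat faces up. I then let go, moved the gripper clear and handed the job in at about 14 s. The keyed and plain pins were not touched.

- **Turning:** the knob slipped several millimetres in the jaws during the first turn. I re-gripped it and carried on. A check from above then showed it about 1.5° short, so I gripped once more and nudged it.
- **Final angle:** the lever should lean 25.8° towards the robot. The last look, after release, gave 27.0° from the wrist camera and 26.9° from the scene camera, about 1° past the target. The wrist reading comes down to about 26.3° if the roughly 1 mm shift of the axis in that same picture is allowed for. From above, the flat looks centred on the pin, though that only shows the angle to about 3°.
- **Disagreements:** the cameras placed the pin's axis up to about 6 mm apart. The final angle therefore carries an uncertainty of about 2°. On my mid-job check the top camera did not find the knob.

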